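# Hold the flow-cell cover over its screw holes

### The job

Pick up the white ported cover (the one with the rectangular block, not the round-knobbed blanking cover) gently, with a grip of at most 20 N because the plastic marks easily, and carry it over the metal flow-cell body. Finish with the program still holding it there, still and level and the right way round, about one centimetre above the gasket, so that straight down through each of its four holes the whole of the threaded hole below is in view and a colleague can start the screws. The cover must not touch the body or its freshly laid gasket, and the other loose things on the bench stay where they are.

Things in the scene. Friction and masses are not known exactly. Their poses are not given: they have to be found in the camera images.
- ported_cover: White plastic cover, 0.2 kg, flat on the bench: plate 92 (x) x 70 (y) x 8 mm, a 36 mm wide nose jutting 12 mm more at its -x end, a rectangular block on the middle of its top. Origin: centre of the underside (of the 92 x 70 mm), z up. Four 12 mm through holes at (x, y) = (35, 24), (35, -24), (-35, 18), (-35, -18) mm. Marks at over 20 N grip per finger.
- cover_block (a point): Middle of the cover's grip block, 21 mm above the plate's underside. The block is 28 mm (x) by 44 mm (y) and stands 8 to 34 mm above the underside, centred on the origin. Round port fittings, 13 mm across, stick out of its y faces to y = +-34 mm: grip it across its two plain x faces, 28 mm apart.
- cover_hole_1 (a point): Centre of the cover's 12 mm hole at (35, 24) mm, at the plate's underside.
- cover_hole_2 (a point): Centre of the cover's hole at (35, -24) mm, at the underside.
- cover_hole_3 (a point): Centre of the cover's hole at (-35, 18) mm (nose end), at the underside.
- cover_hole_4 (a point): Centre of the cover's hole at (-35, -18) mm (nose end), at the underside.
- cell_body: Bare metal flow-cell body, fixed; same outline as the cover (nose at -x), top face 32 mm above its origin (centre of the underside, z up). 7 mm foot plate 112 x 86 mm; hose barbs out to y = +-51 mm. A black gasket frame, 56 x 34 mm, stands 2 mm proud of the top. 6 mm threaded holes in the top at the cover's hole positions: the cover fits with its axes along the body's.
- body_hole_1 (a point): Mouth of the 6 mm threaded hole at (35, 24) mm, in the top face of the body; belongs under cover hole 1.
- body_hole_2 (a point): Mouth of the threaded hole at (35, -24) mm; belongs under cover hole 2.
- body_hole_3 (a point): Mouth of the threaded hole at (-35, 18) mm (nose end); belongs under cover hole 3.
- body_hole_4 (a point): Mouth of the threaded hole at (-35, -18) mm (nose end); belongs under cover hole 4.
- body_seal_top (a point): Point over the middle of the body at the height of the gasket's upper face, 34 mm above the bench; axes as the body's.
- blank_cover: The cell's blanking cover: same white plate outline and holes, but with a round knob (34 mm across, top 32 mm above the underside) in the middle instead of the block. Not needed; leave it. Origin: centre of its underside.
- screw_dish: Round steel dish, 66 mm across and 12 mm high, with four thumbscrews standing in it up to 23 mm high; leave it. Origin: centre of its underside.
- bottle_amber_a: Amber glass reagent bottle, 56 mm across, 114 mm high; leave it. Origin: centre of its underside.
- bottle_amber_b: Amber glass reagent bottle, 60 mm across, 124 mm high; leave it. Origin: centre of its underside.
- tube50_a: Conical tube standing on its end, 34 mm across, 112 mm high; leave it. Origin: centre of its underside.
- tube50_b: Second tube like it, 34 mm across, 112 mm high; leave it. Origin: centre of its underside.
- lab_timer: Small white timer, 62 x 62 x 18 mm; leave it. Origin: centre of its underside.
- pipette_stand: Upright pipette on a wire stand at the left of the work, fixed, 0.29 m high, world x 0.376 to 0.494, y 0.103 to 0.227. Origin: middle of its foot.
- cabinet_corner (a point): Foot of the nearest corner of the tall fixed cabinet on the robot's right (0.86 m high), at world x 0.45, y -0.34; the cabinet fills all beyond it (greater x with smaller y). An arm that starts on the right can pass in front of it through x 0.30, y -0.36. World axes.
- centrifuge_front (a point): Foremost point (knob) of the fixed bench centrifuge behind the work, 0.26 m high, at world x 0.735; it reaches from y -0.14 to 0.21 and fills all behind. World axes.

How it is judged:
By the outcome, as a careful person would: the job done as asked, in the order asked, and still so for the second after the job is handed in, while the arm keeps its last pose, push and grip.
It also fails if it takes over 42 s, if anything falls off the work surface, if the arm or the gripper's body presses on something with over 40 N, if the wrist force passes 120 N, or if a joint passes its speed limit or range.

### The arm

A 7-joint arm with a two-finger parallel gripper is mounted at the origin on a cart in front of the work surface, level with it; the furniture and walls round the work are solid. World frame = base frame: x ahead of the robot, y to its left, z up, the work surface at z = 0. Lengths are in m, angles in rad, forces in N, time in s.
With the tool pointing down it reaches from about 0.425 to 0.925 m from the base axis. Payload 6.8 kg.
Tool frame: the origin (TCP) lies midway between the tips of the shut fingers; the grasp point (between the pads) lies 19 mm behind it (robot.grasp_offset is the distance from the TCP to the grasp point, in m); z points along the fingers, y is the line along which they close (so a half turn about z gives the same grasp; the last joint's range is limited). The gripper opens to 85 mm and grips with 20 to 120 N. Pads are 22 mm wide; open, the fingers measure 114 mm over their backs; the gripper's body (76 mm by 85 mm) begins 54 mm behind the grasp point. The pads swing forward as they close: fully open they stand 13 mm farther back than shut.
Start: joints at [1.108, 0.477, 0.022, 1.555, -0.011, 1.109, -0.083], TCP at [0.235, -0.633, 0.231] pointing down, gripper open.
Joint ranges: [-2.96, 2.96], [-0.34, 2.1], [-1.41, 1.46], [0.24, 2.44], [-1.37, 4.51], [0.17, 1.92], [-2.96, 2.96]. Speed limits (rad/s): [2.39, 2.39, 3.14, 3.14, 3.14, 3.14, 3.14].

### API

Orientations are given as a 3x3 rotation matrix whose columns are the frame's x, y, z axes.
In Python, from station import robot gives the robot as it stands.
- The arm moves only by the shell command python3 drive.py 'ROWS' [FORCE]. ROWS is a JSON list that holds a single list of rows (three levels of brackets), with 1 to 5 rows, each of 5 numbers: the finger opening in m, then dx, dy, dz in units of 100 mm, then a turn about the tool's z in units of 0.1 rad; each row shifts and turns the commanded pose from where the row before left it, along the tool's axes as they then stand; what a row does not reach is not made up. A row lasts 1/12 s, in which the tool goes at most 0.0417 m and 0.125 rad, less where a joint would pass 70% of its speed; a pose out of reach is approached as far as the arm can. The fingers move at their own pace and stop on an object; FORCE is the grip in N (left out, the last holds). Time passes only in rows, so rows that do not move let the fingers close. It prints the time, the measured TCP pose, the force, the opening and the grip force at its end. Input that does not fit is refused with a message, and nothing moves.
- robot.read_state(): the state, without advancing time (a new reading comes with each control period).
- robot.read_camera(name): name is "side" or "top" or "wrist"; returns a dict with "image" (400x640x3 uint8, red, green, blue), "camera_matrix" (3x3 intrinsics, pixels), "eye" and "orientation" of the camera in the world. Camera axes: x right, y up, looking along -z (the intrinsics and any distortion apply to the point x, -y, -z); pixel columns grow to the right and rows downward; lengths in m; the calibration is good to about 2 mm. A picture is of the moment at which its call begins. There is no depth.
- robot.sign_off(): hands the job in; it is judged then, once.
The state is a dict: "clock": time; "joint_positions": joint angles; "joint_velocities": joint speeds; "joint_efforts": joint torques, N m; "position": TCP position; "tool_rot": TCP orientation; "force": force on the tool from outside, world axes, zero at the start; "ft_torque": the same for the moment, N m; "width": finger opening in m; "grasp_force": force on a finger pad.
Only numpy, scipy, OpenCV 4.12 (cv2) and the standard library are available. Lean on these libraries where they do the work, as an engineer would, in place of code of your own. Each camera call takes 0.05 s, during which the arm holds its last target. There are 200 camera calls.

## Working session

There is one attempt and no reset: what is moved stays moved. The work goes in short steps, Python scripts to look and compute and a shell command to move; the robot and the scene stay as the last step left them, time stands still between calls to the robot, and variables do not carry over. Pictures are saved under pics/ and viewed, at most 10 in all, crops included, and the job is handed in when it is done.

```bash
mkdir -p pics; ls
python3 - <<'E'
from station import robot
import cv2
for n in ("top","side"):
    c=robot.read_camera(n); cv2.imwrite(f"pics/{n}0.png",c["image"][:,:,::-1])
    print(n,c["camera_matrix"],c["eye"],c["orientation"],[k for k in c])
s=robot.read_state();print(s["clock"],s["position"],s["tool_rot"],s["width"],robot.grasp_offset)
E
```

```text
drive.py
pics
station.py
top [[385.00764882   0.         318.28823491]
 [  0.         385.00764882 204.7129585 ]
 [  0.           0.           1.        ]] [ 0.44902768 -0.09008437  1.05329753] [[ 0.01069763  0.99431144 -0.10597323]
 [-0.99979624  0.00882151 -0.01815671]
 [-0.01711858  0.10614587  0.9942032 ]] ['image', 'camera_matrix', 'eye', 'orientation']
side [[403.49224207   0.         326.15822947]
 [  0.         403.49224207 191.62884884]
 [  0.           0.           1.        ]] [0.41182623 0.63863962 0.63598268] [[-0.97512188  0.11887791 -0.18709719]
 [-0.22124154 -0.57434903  0.7881468 ]
 [-0.01376584  0.80993286  0.58636104]] ['image', 'camera_matrix', 'eye', 'orientation']
0.1 [ 0.2343211  -0.63245809  0.23043017] [[ 9.37706469e-01  3.47427874e-01 -6.71226921e-04]
 [ 3.47428508e-01 -9.37705245e-01  1.51838473e-03]
 [-1.01883825e-04 -1.65700255e-03 -9.99998622e-01]] 0.08504590863375919 0.0187
```

View pics/top0.png

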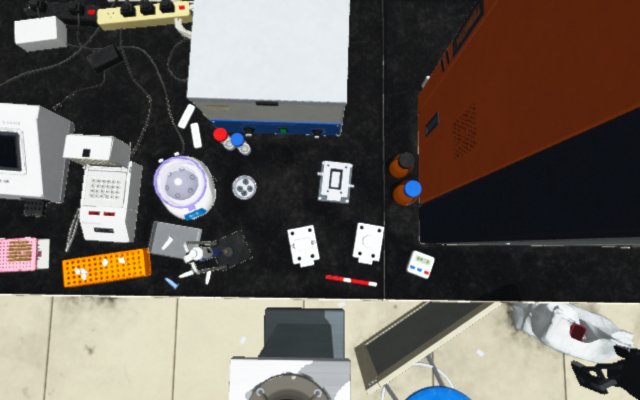

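View pics/side0.png

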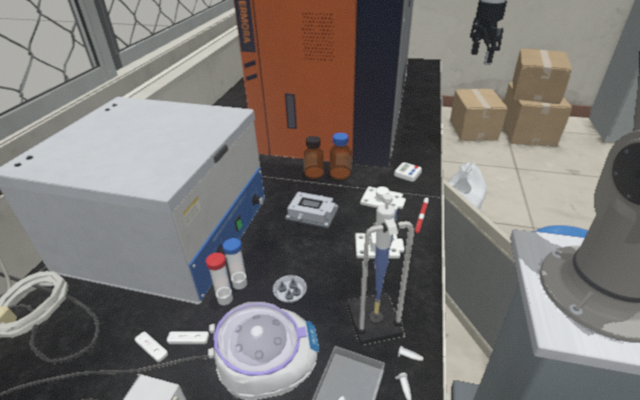

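The top view shows white covers near (302,246) and (367,243), and the body at (336,181). I'll enlarge this area to tell the covers apart.

Run:
```python
import cv2,numpy as np
a=cv2.imread("pics/top0.png")[150:275,280:400]
b=cv2.imread("pics/side0.png")[180:265,280:410]
a=cv2.resize(a,None,fx=4.8,fy=4.8,interpolation=cv2.INTER_CUBIC)
g=(255*(a/255.)**1.6).astype('uint8')
cv2.imwrite("pics/topc.png",g)
b=cv2.resize(b,None,fx=6,fy=6,interpolation=cv2.INTER_CUBIC)
cv2.imwrite("pics/sidec.png",(255*(b/255.)**1.6).astype('uint8'))
```

```text
(no output)
```

View pics/topc.png

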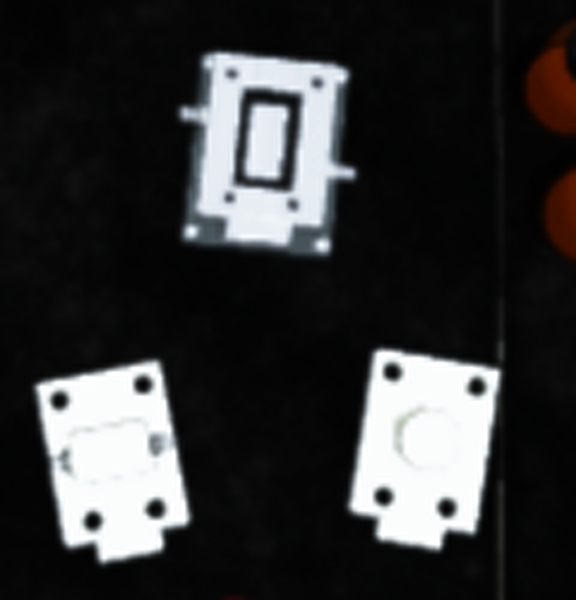

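View pics/sidec.png

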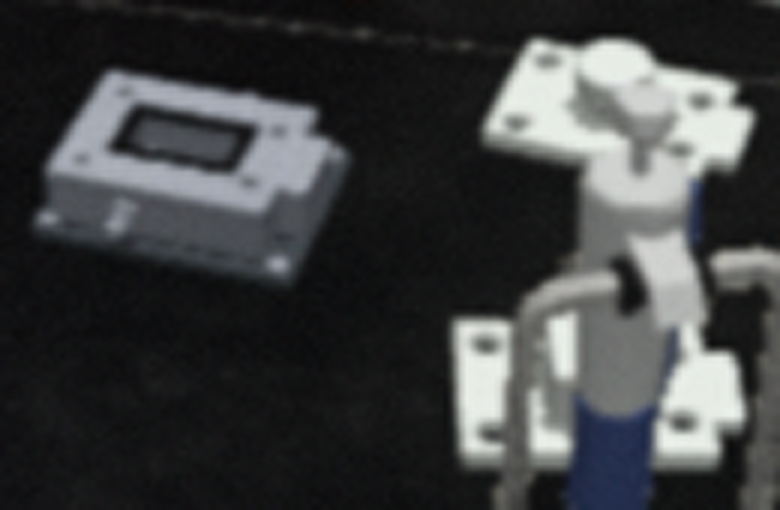

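```bash
cat > h.py <<'E'
import numpy as np
from station import robot
from scipy.optimize import least_squares
H=np.array([[35,24],[35,-24],[-35,18],[-35,-18]])*1e-3
def ray(c,px,z):
    d=np.linalg.solve(c["camera_matrix"],[px[0],px[1],1.]); d=c["orientation"]@(d*[1,-1,-1])
    return c["eye"]+d*(z-c["eye"][2])/d[2]
def proj(c,P):
    p=c["orientation"].T@(np.asarray(P)-c["eye"])*[1,-1,-1]; q=c["camera_matrix"]@p; return q[:2]/q[2]
def fit(P,H=H):
    f=lambda v:(H@np.array([[np.cos(v[2]),np.sin(v[2])],[-np.sin(v[2]),np.cos(v[2])]])+v[:2]-P[:,:2]).ravel()
    r=least_squares(f,[*P[:,:2].mean(0),0]); return r.x,r.fun.reshape(-1,2)*1e3
def crop(x,s,x0,y0): return (np.array(x,float)+.5)/s-.5+[x0,y0]
def go(target,yaw):  # shift in tool axes, turn for tool y along yaw
    s=robot.read_state(); R=s["tool_rot"]; d=R.T@(np.array(target)-s["position"])
    a=np.arctan2(R[1,1],R[0,1]); t=-(yaw-a); print("tool shift",d.round(4),"turn",round((t+np.pi)%(2*np.pi)-np.pi,4))
E
python3 - <<'E'
from h import *
c=robot.read_camera("top")
for n,px,z in (("cover",[(59,400),(143,384),(93,521),(156,509)],.007),("body",[(232,74),(317,82),(229,197),(293,204)],.032)):
    P=np.array([ray(c,p,z) for p in crop(px,4.8,280,150)]); v,r=fit(P); print(n,v,"\n",r.round(1))
    if n=="cover": go([*v[:2],.2],v[2])
go([.3,-.36,.23],-1.2)
E
```

```text
cover [ 0.45318845 -0.03098103  0.20281832] 
 [[-0.2 -0.3]
 [-0.1  0.1]
 [ 0.   0.1]
 [ 0.2  0.1]]
tool shift [ 0.4142 -0.488   0.0312] turn -1.4188
body [ 0.62890092 -0.11659892 -0.0997785 ] 
 [[ 0.4  0.1]
 [-0.2  0.1]
 [-0.1 -0. ]
 [-0.1 -0.1]]
tool shift [ 0.1562 -0.2327  0.0009] turn -0.016
```

Units first: shifts go in units of 100 mm and turns go in units of 0.1 rad. So -0.029 m is -0.29, 0.019 m is 0.19.

```bash
python3 drive.py '[[[0.085,0.19,-0.29,0,0],[0.085,0.19,-0.29,0,0],[0.085,0.19,-0.29,0,0],[0.085,0.19,-0.29,0,0],[0.085,0.19,-0.29,0,0]]]' 20; python3 drive.py '[[[0.085,0.19,-0.29,0,0],[0.085,0.19,-0.29,0,0],[0.085,0.19,-0.29,0,0],[0.085,0,0,0,-1.1],[0.085,0,0,0,-1.1]]]'; python3 -c "
from h import *
go([.453,-.031,.2],.203)"
```

```text
clock: 0.57
position: [0.2732, -0.4622, 0.231]
tool_rot: [[0.938, 0.347, -0.0], [0.347, -0.938, 0.0], [-0.0, -0.001, -1.0]]
force: [0.9, 0.3, 0.1]
width: 0.0852
grasp_force: 0.0
clock: 0.98
position: [0.2971, -0.3603, 0.2314]
tool_rot: [[0.834, 0.551, -0.0], [0.551, -0.834, 0.0], [0.0, -0.0, -1.0]]
force: [0.4, -1.4, 0.7]
width: 0.0851
grasp_force: 0.0
tool shift [ 0.3116 -0.1889  0.0314] turn -1.1901
```

Scaled: 0.031 m is 0.31, -0.019 m is -0.19.

```bash
python3 drive.py '[[[0.085,0.31,-0.19,0,0],[0.085,0.31,-0.19,0,0],[0.085,0.31,-0.19,0,0],[0.085,0.31,-0.19,0,0],[0.085,0.31,-0.19,0,0]]]';python3 drive.py '[[[0.085,0.31,-0.19,0,0],[0.085,0.31,-0.19,0,0],[0.085,0.31,-0.19,0,0],[0.085,0.31,-0.19,0,0],[0.085,0.31,-0.19,0,0]]]';python3 drive.py '[[[0.07,0,0,0.12,-1.2],[0.07,0,0,0.12,-1.2],[0.07,0,0,0.12,-1.2],[0.07,0,0,0.12,-1.2],[0.07,0,0,0.12,-1.2]]]' | head -2;python3 drive.py '[[[0.07,0,0,0,-1.2],[0.07,0,0,0,-1.2],[0.07,0,0,0,-1.2],[0.07,0,0,0,-1.2],[0.07,0,0,0,-1.1]]]'
python3 - <<'E'
from h import *
import cv2
go([.453,-.031,.1],.203)
c=robot.read_camera("wrist"); cv2.imwrite("pics/w1.png",c["image"][:,:,::-1]); print(c["camera_matrix"],c["eye"])
print([proj(c,[.453+x*np.cos(.203)-y*np.sin(.203),-.031+x*np.sin(.203)+y*np.cos(.203),.007]).round(1) for x,y in H])
E
```

```text
clock: 1.4
position: [0.3751, -0.197, 0.2313]
tool_rot: [[0.84, 0.543, 0.0], [0.543, -0.84, -0.0], [-0.0, 0.0, -1.0]]
force: [0.9, -0.5, 0.4]
width: 0.0849
grasp_force: 0.0
clock: 1.82
position: [0.4536, -0.033, 0.2314]
tool_rot: [[0.839, 0.543, 0.0], [0.543, -0.839, -0.0], [0.0, 0.0, -1.0]]
force: [1.5, -0.8, -0.8]
width: 0.085
grasp_force: 0.0
clock: 2.23
position: [0.4532, -0.0345, 0.1706]
clock: 2.65
position: [0.4531, -0.0347, 0.1711]
tool_rot: [[-0.199, 0.98, -0.0], [0.98, 0.199, -0.0], [0.0, -0.0, -1.0]]
force: [0.3, 0.1, 0.8]
width: 0.0699
grasp_force: 0.0
tool shift [0.0036 0.0007 0.0711] turn -0.0031
[[314.68542486   0.         320.18149208]
 [  0.         314.68542486 200.10988809]
 [  0.           0.           1.        ]] [0.43829615 0.03303847 0.31251778]
[array([358.1, 155.4]), array([356.7, 202.9]), array([286.1, 161.8]), array([287.3, 197.4])]
```

View pics/w1.png

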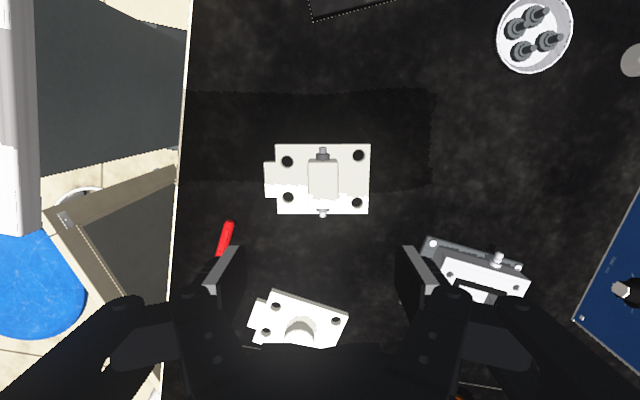

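The wrist view confirms the block cover. Its holes at (358,155), (357,202), (287,161) and (288,197) are within 1 px of the prediction. Next I descend.

Scaled: 0.0036 m is 0.036, 0.03 m is 0.3.

```bash
python3 drive.py '[[[0.06,0.036,0.007,0.3,0],[0.06,0,0,0.3,0],[0.06,0,0,0.3,0],[0.06,0,0,0.3,0],[0.06,0,0,0,0]]]';python3 - <<'E'
from h import *
import cv2
go([.453,-.031,.012],.203)
c=robot.read_camera("wrist"); cv2.imwrite("pics/w2.png",c["image"][:,:,::-1])
E
```

```text
clock: 3.12
position: [0.4496, -0.031, 0.0471]
tool_rot: [[-0.191, 0.982, -0.009], [0.982, 0.191, 0.001], [0.002, -0.008, -1.0]]
force: [-1.2, 0.0, -0.3]
width: 0.0598
grasp_force: 0.0
tool shift [-0.0007  0.0036  0.035 ] turn -0.011
```

View pics/w2.png

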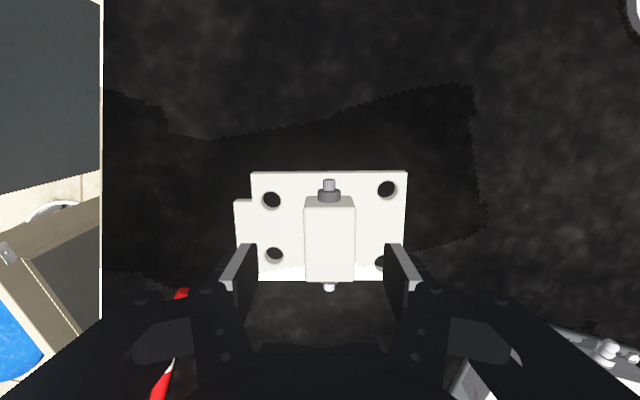

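The block (305–355) sits between the fingers, shifted slightly to the right because the tool stopped 4 mm short in x. I'll let it settle and look again.

Scaled: 0.012 m is 0.12, 0.003 m is 0.03.

```bash
python3 drive.py '[[[0.06,0,0.03,0.12,0],[0.06,0,0,0,0],[0.06,0,0,0,0]]]';python3 - <<'E'
from h import *
go([.453,-.031,.012],.203); print(robot.read_state()["joint_positions"])
E
```

```text
clock: 3.42
position: [0.4573, -0.0303, 0.0402]
tool_rot: [[-0.192, 0.981, 0.002], [0.981, 0.192, -0.0], [-0.0, 0.002, -1.0]]
force: [-0.1, -0.6, 0.5]
width: 0.0599
grasp_force: 0.0
tool shift [ 0.0002 -0.0044  0.0282] turn -0.0096
[ 0.35597189  0.47371866 -0.50936373  2.18029108  0.41901959  0.57946058
 -0.26827621]
```

Scaled: -0.0044 m is -0.044, 0.01 m is 0.1, -0.01 rad is -0.1.

```bash
python3 drive.py '[[[0.06,0,-0.044,0.1,-0.1],[0.06,0,0,0.1,0],[0.06,0,0,0.08,0],[0.06,0,0,0,0],[0.06,0,0,0,0]]]';python3 - <<'E'
from h import *
go([.453,-.031,.012],.203)
E
```

```text
clock: 3.83
position: [0.4519, -0.0311, 0.0112]
tool_rot: [[-0.203, 0.979, -0.001], [0.979, 0.203, -0.0], [0.0, -0.001, -1.0]]
force: [0.4, 0.0, 0.4]
width: 0.06
grasp_force: 0.0
tool shift [-0.0001  0.0011 -0.0008] turn 0.001
```

Centred. Close at 20 N, then lift.

```bash
python3 drive.py '[[[0.02,0,0.01,0,0],[0.02,0,0,0,0],[0.02,0,0,0,0],[0.02,0,0,0,0],[0.02,0,0,0,0]]]' 20|tail -3; python3 drive.py '[[[0.02,0,0,0,0],[0.02,0,0,0,0],[0.02,0,0,0,0],[0.02,0,0,0,0],[0.02,0,0,0,0]]]'
```

```text
force: [-0.1, 0.6, 5.2]
width: 0.0273
grasp_force: 21.5
clock: 4.67
position: [0.4537, -0.0309, 0.0118]
tool_rot: [[-0.203, 0.979, 0.001], [0.979, 0.203, -0.0], [-0.0, 0.001, -1.0]]
force: [0.2, -0.4, 6.5]
width: 0.0278
grasp_force: 21.5
```

Grip reads 21.5 N with 6.5 N of upward push, so the tips are probably pressing on the plate. I'll open, rise 4 mm and regrip.

```bash
python3 drive.py '[[[0.045,0,0,0,0],[0.045,0,0,0,0],[0.045,0,0,-0.04,0],[0.045,0,0,0,0],[0.045,0,0,0,0]]]' 20; python3 drive.py '[[[0.028,0,0,0,0],[0.026,0,0,0,0],[0.026,0,0,0,0],[0.026,0,0,0,0],[0.026,0,0,0,0]]]' 20
```

```text
clock: 5.08
position: [0.453, -0.0311, 0.0155]
tool_rot: [[-0.202, 0.979, 0.0], [0.979, 0.202, -0.0], [-0.0, 0.0, -1.0]]
force: [-0.2, 0.2, 0.6]
width: 0.0452
grasp_force: 0.0
clock: 5.5
position: [0.453, -0.031, 0.0154]
tool_rot: [[-0.203, 0.979, 0.0], [0.979, 0.203, -0.0], [-0.0, 0.0, -1.0]]
force: [-1.6, -0.3, 4.1]
width: 0.0276
grasp_force: 20.1
```

```bash
python3 drive.py '[[[0.026,0,0,0,0],[0.026,0,0,0,0],[0.026,0,0,0,0]]]'
python3 drive.py '[[[0.026,0,0,-0.1,0],[0.026,0,0,-0.2,0],[0.026,0,0,-0.3,0],[0.026,0,0,-0.3,0],[0.026,0,0,0,0]]]'; python3 drive.py '[[[0.026,0,0,0,0.6],[0.026,0,0,0,0.6],[0.026,0,0,0,0.6],[0.026,0,0,0,0.6],[0.026,0,0,0,0.63]]]'
python3 - <<'E'
from h import *
go([.6289,-.1166,.105],-.0998)
E
```

```text
clock: 6.17
position: [0.4559, -0.0307, 0.11]
tool_rot: [[-0.203, 0.979, 0.007], [0.979, 0.203, -0.0], [-0.002, 0.007, -1.0]]
force: [0.3, -0.3, -1.7]
width: 0.0276
grasp_force: 20.6
clock: 6.58
position: [0.4523, -0.0311, 0.105]
tool_rot: [[0.102, 0.995, -0.001], [0.995, -0.102, 0.0], [0.0, -0.001, -1.0]]
force: [0.8, -0.4, -2.4]
width: 0.0279
grasp_force: 20.5
tool shift [-6.710e-02  1.843e-01 -1.000e-04] turn -0.0021
```

Scaled: 0.023 m is 0.23, -0.0084 m is -0.084.

```bash
python3 drive.py '[[[0.026,-0.084,0.23,0,0],[0.026,-0.084,0.23,0,0],[0.026,-0.084,0.23,0,0],[0.026,-0.084,0.23,0,0],[0.026,-0.084,0.23,0,0]]]'|head -1;python3 drive.py '[[[0.026,-0.084,0.23,0,0],[0.026,-0.084,0.23,0,0],[0.026,-0.083,0.233,0,0],[0.026,0,0,0,0],[0.026,0,0,0,0]]]'
python3 - <<'E'
from h import *
import cv2
go([.6289,-.1166,.105],-.0998)
c=robot.read_camera("top")
cv2.imwrite("pics/t2.png",c["image"][:,:,::-1])
b=c["image"][140:230,290:390,::-1]
b=cv2.resize(b,None,fx=6,fy=6,interpolation=cv2.INTER_CUBIC)
cv2.imwrite("pics/t2c.png",(255*(b/255.)**1.6).astype('uint8'))
c=robot.read_camera("wrist"); cv2.imwrite("pics/w3.png",c["image"][:,:,::-1])
E
```

```text
clock: 7.0
clock: 7.42
position: [0.6298, -0.1166, 0.1044]
tool_rot: [[0.1, 0.995, -0.001], [0.995, -0.1, 0.001], [0.0, -0.001, -1.0]]
force: [-2.0, 1.0, -1.7]
width: 0.0273
grasp_force: 20.7
tool shift [-0.0001 -0.0009 -0.0006] turn -0.0005
```

View pics/w3.png

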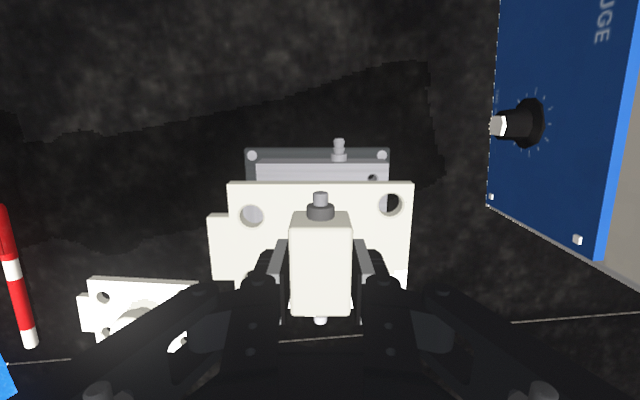

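The cover is held level, nose towards the robot. Its holes are at (390,204) and (251,215), and body hole 1 is visible at (373,178). I'll check these against prediction.

Run:
```python
from h import *
import cv2
c=robot.read_camera("wrist");s=robot.read_state();print(s["position"])
def pts(v,z): 
    R=np.array([[np.cos(v[2]),-np.sin(v[2])],[np.sin(v[2]),np.cos(v[2])]])
    return [proj(c,[*(R@h+v[:2]),z]).round(1) for h in H]
p=s["position"]; a=np.arctan2(s["tool_rot"][1,1],s["tool_rot"][0,1]); u=p[2]-.0154
print("cover top",pts([p[0],p[1],a],u+.008)); print("cover bot",pts([p[0],p[1],a],u)); print("body",pts([.6289,-.1166,-.0998],.032))
im=c["image"][120:240,220:420,::-1]; im=cv2.resize(im,None,fx=4,fy=4,interpolation=cv2.INTER_CUBIC)
t=cv2.imread("pics/t2c.png"); cv2.imwrite("pics/w3c.png",im)
o=np.zeros((600,800,3),'uint8'); o[:450,:]=cv2.resize(im[:450],(800,450)); 
cv2.imwrite("pics/combo.png",im)
```

```text
[ 0.62842136 -0.11531999  0.10480793]
cover top [array([393.5, 205.5]), array([387.9, 291.5]), array([252.3, 217.1]), array([256.3, 281.5])]
cover bot [array([390.1, 201. ]), array([385. , 283.6]), array([255.5, 212.1]), array([259.2, 274. ])]
body [array([373.4, 180. ]), array([370.3, 244. ]), array([272.9, 188.3]), array([274.8, 236.3])]
```

View pics/w3c.png

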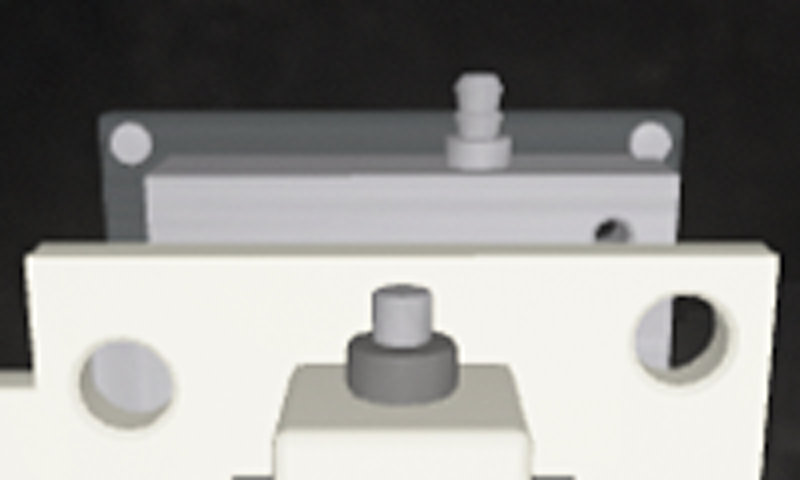

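View pics/t2c.png

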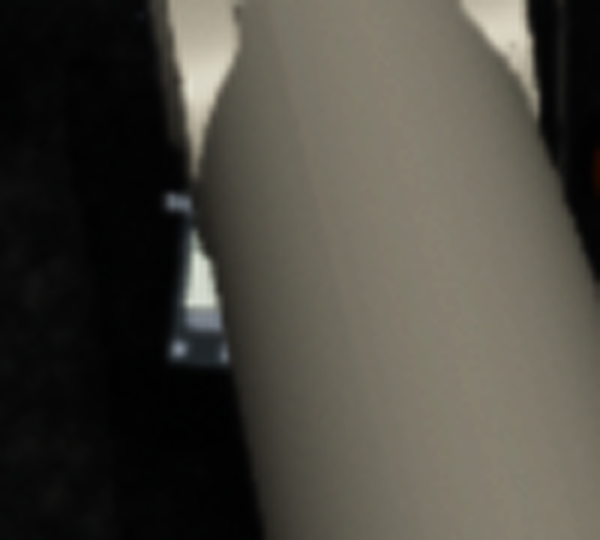

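The cover is about 0.6 mm off the body in each direction, from the wrist residuals. I'll correct that while descending to about 1 cm above the gasket, then check again.

```bash
python3 drive.py '[[[0.026,0.005,0.006,0.12,0],[0.026,0,0,0.12,0],[0.026,0,0,0.12,0],[0.026,0,0,0.08,0],[0.026,0,0,0,0]]]';python3 drive.py '[[[0.026,0,0,0,0],[0.026,0,0,0,0],[0.026,0,0,0,0],[0.026,0,0,0,0]]]'
python3 - <<'E'
from h import *
import cv2
c=robot.read_camera("wrist");s=robot.read_state();go([.6295,-.1161,.0598],-.0998)
d=robot.read_camera("side")
def pts(c,v,z): 
    R=np.array([[np.cos(v[2]),-np.sin(v[2])],[np.sin(v[2]),np.cos(v[2])]])
    return [proj(c,[*(R@h+v[:2]),z]).round(1).tolist() for h in H]
p=s["position"]; a=np.arctan2(s["tool_rot"][1,1],s["tool_rot"][0,1]); u=p[2]-.0154
for n,k in (("wrist",c),("side",d)):
    print(n,"cover top",pts(k,[p[0],p[1],a],u+.008)); print("body",pts(k,[.6289,-.1166,-.0998],.032))
A=cv2.resize(c["image"][150:225,215:425,::-1],None,fx=3.8,fy=3.8,interpolation=cv2.INTER_CUBIC)
B=cv2.resize(d["image"][175:237,270:362,::-1],None,fx=5,fy=5,interpolation=cv2.INTER_CUBIC)
print(A.shape,B.shape)
o=np.zeros((600,800,3),'uint8'); o[:A.shape[0],:A.shape[1]]=A; o[288:288+B.shape[0],:B.shape[1]]=B
cv2.imwrite("pics/f.png",o); np.savez("f.npz",w=c["image"],s=d["image"])
E
```

```text
clock: 7.98
position: [0.6283, -0.1153, 0.0583]
tool_rot: [[0.098, 0.995, -0.005], [0.995, -0.098, 0.001], [0.0, -0.005, -1.0]]
force: [-0.1, 0.1, -2.8]
width: 0.0278
grasp_force: 20.6
clock: 8.32
position: [0.6308, -0.1156, 0.0619]
tool_rot: [[0.099, 0.995, 0.001], [0.995, -0.099, -0.0], [-0.0, 0.001, -1.0]]
force: [-0.2, -0.1, -1.9]
width: 0.028
grasp_force: 20.6
tool shift [-0.0006 -0.0012  0.0021] turn 0.0007
wrist cover top [[393.2, 205.5], [387.6, 291.3], [252.2, 217.2], [256.3, 281.5]]
body [[381.0, 196.0], [376.8, 272.5], [257.4, 206.2], [260.7, 263.6]]
side cover top [[293.0, 199.6], [300.4, 188.5], [321.5, 203.4], [326.3, 194.8]]
body [[294.5, 206.8], [301.6, 195.6], [322.5, 210.8], [327.2, 202.0]]
(285, 798, 3) (310, 460, 3)
```

View pics/f.png

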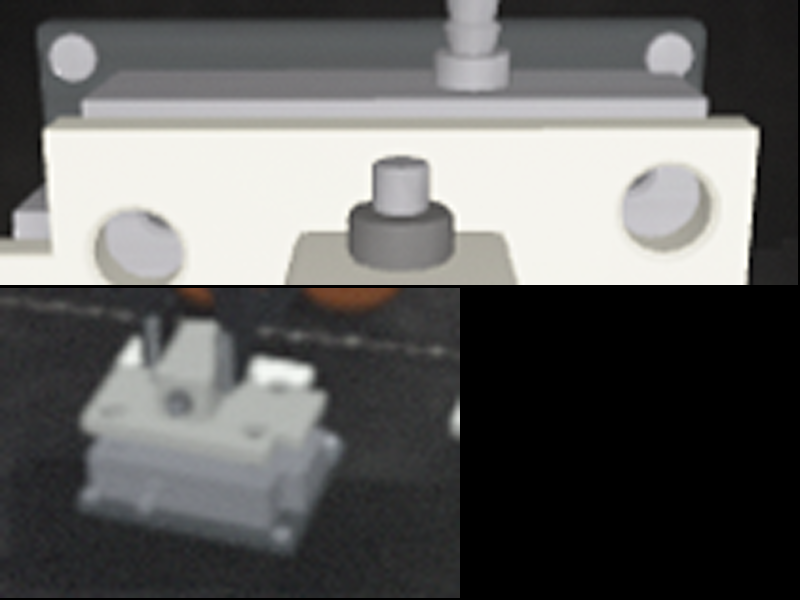

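The wrist crop shows the cover centred over the body. Body hole 1 peeks through the upper left of cover hole 1 at crop (640,183), and hole 3's lies at (155,220). The side crop shows a clear, even gap. I'll check the corners numerically.

Run:
```python
from h import *
import cv2
c=robot.read_camera("wrist");s=robot.read_state(); g=cv2.cvtColor(c["image"],cv2.COLOR_RGB2GRAY).astype(float)
p=s["position"]; a=np.arctan2(s["tool_rot"][1,1],s["tool_rot"][0,1]); u=p[2]-.0154
def P(v,x,y,z): return proj(c,[v[0]+x*np.cos(v[2])-y*np.sin(v[2]),v[1]+x*np.sin(v[2])+y*np.cos(v[2]),z]).round(1).tolist()
cv=[p[0],p[1],a]; bv=[.6289,-.1166,-.0998]
print("pred cover top/bot corners",[P(cv,x,.035,u+z) for z in(.008,0) for x in(-.046,.046)])
print("pred body top corners, foot",[P(bv,x,.035,.032) for x in(-.046,.046)],[P(bv,x,.043,.007) for x in(-.056,.056)])
def e(v): d=np.abs(np.diff(v)); i=[k for k in range(1,len(d)-1) if d[k]>8 and d[k]>=d[k-1] and d[k]>d[k+1]]; return [(k,int(d[k])) for k in i]
for col in (250,270,300,355,380,395): print("col",col,[(150+k,m) for k,m in e(g[150:195,col])])
for r in (176,178,188,192): print("row",r,[(215+k,m) for k,m in e(g[r,215:425])])
```

```text
pred cover top/bot corners [[227.5, 183.9], [417.3, 183.7], [231.9, 180.4], [412.6, 180.2]]
pred body top corners, foot [[236.2, 176.8], [402.3, 176.8]] [[229.5, 156.1], [409.1, 156.1]]
col 250 [(154, 23), (168, 16), (175, 38), (180, 16), (183, 51)]
col 270 [(154, 22), (167, 15), (175, 38), (180, 14), (183, 50)]
col 300 [(154, 25), (167, 13), (175, 40), (180, 16), (183, 51)]
col 355 [(154, 24), (167, 14), (175, 39), (180, 18), (183, 51)]
col 380 [(154, 26), (168, 14), (175, 41), (180, 19), (183, 46)]
col 395 [(154, 27), (159, 49), (168, 48), (175, 42), (180, 19), (183, 47), (192, 24)]
row 176 [(226, 28), (236, 49), (401, 131)]
row 178 [(226, 34), (236, 64), (401, 135)]
row 188 [(225, 140), (414, 139)]
row 192 [(226, 119), (313, 67), (326, 69), (413, 180)]
```

Cover and body agree within 1 mm, against about 3 mm allowed. One small trim, then settle.

```bash
python3 drive.py '[[[0.026,-0.003,-0.008,0.01,0],[0.026,0,0,0,0],[0.026,0,0,0,0],[0.026,0,0,0,0],[0.026,0,0,0,0]]]' | head -0; python3 drive.py '[[[0.026,0,0,0,0],[0.026,0,0,0,0],[0.026,0,0,0,0],[0.026,0,0,0,0],[0.026,0,0,0,0]]]'
python3 - <<'E'
from h import *
import cv2
c=robot.read_camera("wrist");s=robot.read_state(); g=cv2.cvtColor(c["image"],cv2.COLOR_RGB2GRAY).astype(float)
def P(v,x,y,z): return proj(c,[v[0]+x*np.cos(v[2])-y*np.sin(v[2]),v[1]+x*np.sin(v[2])+y*np.cos(v[2]),z]).round(1).tolist()
p=s["position"]; u=p[2]-.0154; bv=[.6289,-.1166,-.0998]
print(p,np.abs(s["joint_velocities"]).max(),"cover-if-aligned",[P(bv,x,.035,u+.008) for x in(-.046,.046)],"body",[P(bv,x,.035,.032) for x in(-.046,.046)])
def e(v): d=np.abs(np.diff(v)); return [(k,int(d[k])) for k in range(1,len(d)-1) if d[k]>8 and d[k]>=d[k-1] and d[k]>d[k+1]]
for col in (250,380): print("col",col,[(150+k,m) for k,m in e(g[150:195,col])])
for r in (178,190): print("row",r,[(215+k,m) for k,m in e(g[r,215:425])])
E
```

```text
clock: 9.3
position: [0.6295, -0.1158, 0.0603]
tool_rot: [[0.099, 0.995, 0.0], [0.995, -0.099, -0.0], [-0.0, 0.0, -1.0]]
force: [-0.2, -0.3, -1.3]
width: 0.0273
grasp_force: 20.6
[ 0.62952018 -0.11580671  0.06030354] 0.001964266201377205 cover-if-aligned [[226.7, 185.5], [416.4, 185.6]] body [[237.6, 176.9], [405.2, 176.9]]
col 250 [(154, 25), (168, 16), (175, 38), (180, 14), (183, 49)]
col 380 [(154, 26), (167, 16), (175, 42), (180, 19), (183, 46)]
row 178 [(227, 38), (237, 54), (404, 106)]
row 190 [(225, 124), (413, 140)]Exception ignored on flushing sys.stdout:
BrokenPipeError: [Errno 32] Broken pipe
```

```bash
python3 -c "
from station import robot
print(robot.sign_off())"
```

```text
the job is handed in; nothing more can be done
None
```

Job handed in at about 9.4 s of the 42 s: the ported cover is held still and level over the flow-cell body, nose the right way round, about 1 cm above the gasket, with its holes within about 1 mm of the threaded holes by wrist-camera measurement, but with the grip commanded at 20 N (the gripper's minimum) the pad sensor read about 20.1–20.7 N in the final grip and 21.5 N in the first attempt, slightly over the 20 N marking limit.

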